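# Check three belt tensioners and scrap the tired one

## Robot

A 6-joint arm with a two-finger parallel gripper is mounted at the origin on a cart in front of the work surface, level with it; the furniture and walls round the work are solid. World frame = base frame: x ahead of the robot, y to its left, z up, the work surface at z = 0. Lengths are in mm, angles in degrees, forces in N, time in s.
With the tool pointing down it reaches from about 350 to 850 mm from the base axis. Payload 8.1 kg.
Tool frame: the origin (TCP) lies between the finger pads; the fingertips stand 17 mm ahead of it and the grasp point (between the pads) lies 2 mm behind it; z points along the fingers, y is the line along which they close (so a half turn about z gives the same grasp; the last joint's range is limited). The gripper opens to 85 mm and grips with 20 to 120 N. Pads are 22 mm wide; open, the fingers measure 114 mm over their backs; the gripper's body (76 mm by 85 mm) begins 54 mm behind the grasp point. The pads swing forward as they close: fully open they stand 13 mm farther back than shut.
Start: joints at [69.935, 7.471, 85.268, -0, 87.261, -4.893], TCP at [157.008, 579.097, 222.092] pointing down, gripper open.
Joint ranges: [-169.43, 169.43], [-51.17, 129.36], [1.28, 143.12], [-76.62, 256.62], [0, 156.53], [-152.29, 152.29]. Speed limits (degrees/s): [136.94, 136.94, 159.86, 180, 180, 180].

## Interface

Orientations are given as [roll, pitch, yaw] about the fixed x, y, z axes, in that order (R = Rz(yaw) Ry(pitch) Rx(roll)).
In Python, from bench import sense, snapshot, hand_in, trace, place_of gives the robot as it stands.
- The arm moves only by the shell command python3 -m handwheel 'ROWS' [FORCE]. ROWS is JSON, a list of rows, each a list of 7 numbers: the opening, from -1 (shut) to 1 (fully open), then the shift along the tool's x, y, z in cm, then the turn, a rotation vector about the tool's x, y, z in rad. A call has 1 to 12 rows; each row shifts and turns the commanded pose from where the row before left it, along the tool's axes as they then stand; what a row does not reach is not made up. A row lasts 1/12 s, in which the tool goes at most 41.7 mm and 7.16 degrees, less where a joint would pass 70% of its speed; a pose out of reach is approached as far as the arm can. A call with a gripper value outside its range is refused whole. The fingers move at their own pace and stop on an object; FORCE is the grip in N (left out, the last holds). Time passes only in rows, so rows that do not move let the fingers close. It gives the time, the measured TCP pose, the force, the opening and the grip force at its end, in the units of the state.
- sense(): the state, without advancing time (a new reading comes with each control period).
- snapshot(name): name is "side" or "top" or "wrist"; returns a dict with "image" (420x560x3 uint8, red, green, blue), "intrinsics" (3x3 intrinsics, pixels), "k1" (the pictures are not rectified: a ray, as slopes to the right and down, at radius r is drawn at 1 + k1 r^2 times it, then the intrinsics apply), "R" (3x3) and "t" (3): a world point X has camera coordinates R X + t. Camera axes: x right, y down, z forward; pixel columns grow to the right and rows downward; lengths in mm; the calibration is good to about 2 mm. A picture is of the moment at which its call begins. There is no depth.
- hand_in(): hands the job in; it is judged then, once.
Trained networks look in a picture, given as the dict that the camera call returned (one of the last four; its "shot" number tells which), for a name from the list of things; names that differ only in an ending like _2 or _b are one class to them, and where a whole thing is asked for, a point or a joint stands for the part that bears it (a point fixed in the world has none). Each returns a list of dicts, best first, with "conf" (0 to 1); they miss things now and then, are a little off and sometimes report something else, mostly with a low value. They report only what shows in the picture. A call takes as long as a camera call. They do not tell look-alikes from the thing itself.
- trace(picture, query): "pixels" (420x560 bool, what is visible of it).
- place_of(picture, query): "location" ([x, y, z] in mm, in world coordinates, good to about 4 mm: a listed point, or the origin of a listed thing).
The state is a dict: "time": time; "joint_pos": joint angles; "qd": joint speeds; "joint_efforts": joint torques, N m; "tool_pos": TCP position; "tcp_rot": TCP orientation; "ft_force": force on the tool from outside, world axes, zero at the start; "wrist_torque": the same for the moment, N m; "finger_gap": finger opening in mm; "grip_force": force on a finger pad.
Only numpy, scipy, OpenCV 4.12 (cv2) and the standard library are available. Lean on these libraries where they do the work, as an engineer would, in place of code of your own. Each camera call takes 0.05 s, during which the arm holds its last target. There are 200 camera calls.

## Task

Three belt tensioners stand in the spring-check stand. Press each roller straight down with about 8 N, never harder than 11 N, and let it up again; the little black rider on the post behind it stays where the arm pushed it. The tensioner whose rider was driven past the long line (exactly one) has a tired spring: lift it out by its upright lug and stand it upright in the black tub, and leave the two sound ones in their nests with the riders where they are.

Things in the scene. Friction and masses are not known exactly. Their poses are not given: they have to be found in the camera images.
- stand: Fixed grey tray, 66 mm deep (x), 326 mm wide (y), 16 mm high, with three nests; origin at the centre of its underside, +x away from the robot, +y to its left end, z up. Nest floor 6 mm up, nest centres at y = +104.5, 0, -104.5 mm. In each stands a tensioner, its axes along the stand's within 2 degrees. The walls round the nests rise 10 mm above the floor, 1 to 3 mm clear of the tensioner bases, which lift straight out.
- nest_left (a point): Centre of the left nest's floor. Behind each nest stands an aluminium gauge post (18 mm wide, 5 mm thick, its top 78 mm above the table), 30.5 mm behind (+x) and 42 mm left (+y) of this centre. Its white front face has a line every 5 mm; the long thick one is the limit, at 15 mm.
- nest_middle (a point): The same for the middle nest.
- nest_right (a point): The same for the right nest.
- rider_left (a joint): Reading of the rider on the left post (m): how far its upper edge stands below the top line. A steel pin at the tip of the tensioner's arm pushes the rider down and leaves it there (friction 0.3 N). It starts at 0 to 0.003. Pressed with 8 N a sound spring gives about 0.0075, accepted 0.004 to 0.013; the tired one about 0.021, limit line at 0.015.
- rider_middle (a joint): The same for the middle post.
- rider_right (a joint): The same for the right post. A reading short of 0.004, or between 0.013 and 0.015, means pressed too little or too hard; pressing again is allowed, the rider keeps the deepest reading.
- tens_a_lug (a point): Grasp point of tensioner A: centre of its upright bolting lug, 10 mm thick (x), 40 mm wide (y). Point 83 mm and lug top 96 mm above the underside of the aluminium base (50 mm in x, 95 mm in y, 14 mm high), 17 mm behind (+x) and 17 mm right (-y) of the nest's centre. z up, axes as the stand's. Nothing else on a tensioner is higher than 71 mm over its underside. Mass about 0.35 kg.
- tens_b_lug (a point): The same point of tensioner B. A, B and C look the same and stand in random order; any of them may be the tired one. The centre of mass lies about 12 mm in front (-x) of the point and about 5 mm left of it.
- tens_c_lug (a point): The same point of tensioner C.
- tens_a_roller: Black roller on tensioner A's sprung arm, 24 mm in diameter, 24 mm long, axis along x, origin at its centre (it turns freely: its attitude means nothing). At rest the centre is 58 mm above the base's underside, 14 mm in front (-x) and 17.5 mm left (+y) of the nest's centre. Press on its top. It sinks 23 mm to the arm's stop and springs back up by itself.
- tens_b_roller: The same for tensioner B. The springs are preloaded: a sound roller starts to sink at about 4 N and gives 1.3 mm per further N, the tired one starts at about 1.7 N and gives 2.2 mm per N. The rider moves 1.37 times as far as the roller.
- tens_c_roller: The same for tensioner C.
- tub: Thin black open plastic tub, 166 mm (x) by 212 mm (y) at the rim, 68 mm high, loose and light (45 g); origin at the centre of its underside, z up. Its flat floor is 114 x 160 mm and 2 mm thick. It takes the scrapped tensioner.
- tip_box_1: Bystander: light blue box of pipette tips, lid open, 72 x 118 x 69 mm, on the right; leave it alone. Origin at the centre of its underside.
- pipette_1: Bystander: white micropipette, 256 mm long, lying at the right front; leave it alone.
- timer: Bystander: small white bench timer, 62 x 66 x 19 mm, behind the tub and the stand; leave it alone.
Mind the look-alikes: they are no part of the job. What is shaped like the part that bears tens_a_lug but purple or yellow is not meant.

How it is judged:
By the outcome, as a careful person would: the job done as asked, in the order asked, and still so for the second after the job is handed in, with the robot touching nothing.
It also fails if it takes over 58 s, if anything falls off the work surface, if the arm or the gripper's body presses on something with over 40 N, if the wrist force passes 120 N, or if a joint passes its speed limit or range.

## Working session

There is one attempt and no reset: what is moved stays moved. The work goes in short steps, Python scripts to look and compute and a shell command to move; the robot and the scene stay as the last step left them, time stands still between calls to the robot, and variables do not carry over. Pictures are saved under pics/ and viewed, at most 10 in all, crops included, and the job is handed in when it is done.

```bash
mkdir -p pics; ls
cat > h.py <<'E'
import numpy as np, cv2
from bench import sense, snapshot, hand_in, trace, place_of
def save(s,n,crop=None,f=1):
    im=s["image"][:,:,::-1]
    if crop: im=im[crop[1]:crop[3],crop[0]:crop[2]]
    cv2.imwrite(f"pics/{n}.png",cv2.resize(im,None,fx=f,fy=f,interpolation=cv2.INTER_CUBIC))
def proj(s,X):
    c=np.array(s["R"])@np.array(X,float)+np.array(s["t"]); a=c[:2]/c[2]; a=a*(1+s["k1"]*(a@a)); K=np.array(s["intrinsics"])
    return np.array([K[0,0]*a[0]+K[0,2],K[1,1]*a[1]+K[1,2]]).round(1)
def ray(s,uv,z):
    K=np.array(s["intrinsics"]); d=np.array([(uv[0]-K[0,2])/K[0,0],(uv[1]-K[1,2])/K[1,1]]); a=d.copy()
    for _ in range(20): a=d/(1+s["k1"]*(a@a))
    R=np.array(s["R"]); o=-R.T@np.array(s["t"]); v=R.T@np.array([a[0],a[1],1]); return (o+v*(z-o[2])/v[2]).round(1)
E
python3 - <<'E'
from h import *
st=sense(); print({k:np.round(v,2).tolist() for k,v in st.items()})
for n in ("top","side"):
    s=snapshot(n); save(s,n+"0"); print(n,np.round(-np.array(s["R"]).T@s["t"]),s["k1"])
    for q in ["stand","tens_a_lug","tens_a_roller","nest_middle","tub","timer","tip_box_1"]:
        for r in place_of(s,q)[:4]: print(q,np.round(r["location"],1),round(r["conf"],2),proj(s,r["location"]))
E
```

```text
pics
{'time': 0.0, 'joint_pos': [69.93, 7.52, 85.33, -0.0, 87.26, -4.89], 'qd': [-0.05, -0.15, 0.06, -0.0, -0.02, 0.04], 'joint_efforts': [0.0, -56.94, -50.06, 0.0, 0.01, 0.0], 'tool_pos': [156.83, 578.54, 221.02], 'tcp_rot': [-179.89, -0.01, 164.83], 'ft_force': [-0.57, -0.27, 0.23], 'wrist_torque': [0.02, 0.02, 0.05], 'grip_force': 0.0, 'finger_gap': 85.71}
top [ 377.  -49. 1287.] 0.009709715557738816
stand [495.7 -32.8   0.5] 0.93 [275.5 220.1]
tens_a_lug [ 568.4 -301.9   80.6] 0.87 [366.6 190.3]
tens_a_lug [388.  238.9  85.8] 0.8 [180.6 257.7]
tens_a_lug [504.8  53.7  86.4] 0.76 [245.  215.1]
tens_a_roller [ 530.6 -273.4   60.9] 0.56 [356.3 204.3]
tens_a_roller [361.7 198.9  57.4] 0.43 [196.7 266.4]
tens_a_roller [472.6  88.8  67.2] 0.38 [233.8 227. ]
nest_middle [494.1 -30.3   5.5] 0.92 [274.7 220.5]
nest_middle [495.8 -31.7  -1.9] 0.45 [275.2 220.2]
nest_middle [480.1 -17.7  64.9] 0.33 [270.2 223.5]
tub [522.  342.7  -1.7] 0.65 [154.  215.1]
timer [731.4 247.7   1.8] 0.66 [184.6 148. ]
tip_box_1 [ 479.7 -493.3    3.6] 0.69 [425.4 221.1]
tip_box_1 [471.6  87.3  66.7] 0.16 [234.3 227.4]
side [ -102. -1433.   790.] -0.09315979466085192
stand [ 4.965e+02 -3.280e+01  2.000e-01] 0.73 [251.7 232.2]
tens_a_lug [ 564.4 -306.8   78.4] 0.81 [313.5 243.5]
tens_a_lug [499.4  51.3  89.8] 0.62 [241.8 196.8]
tens_a_lug [390.4 237.1  81. ] 0.61 [192.1 185.1]
tens_a_roller [ 527.2 -272.9   59.4] 0.64 [295.8 247. ]
tens_a_roller [471.5  85.8  66.3] 0.58 [230.1 201. ]
tens_a_roller [362.1 202.5  56.9] 0.54 [187.7 196.5]
nest_middle [493.3 -36.8   2.4] 0.7 [251.3 232.4]
tub [521.3 339.    4.9] 0.57 [218.3 188.7]
timer [726.  252.1  -4.9] 0.68 [277.2 190.2]
tip_box_1 [ 477.4 -491.7    0.9] 0.96 [318.6 310.3]
tip_box_1 [ 491.9 -122.4   63. ] 0.46 [262.  226.4]
```

View pics/top0.png

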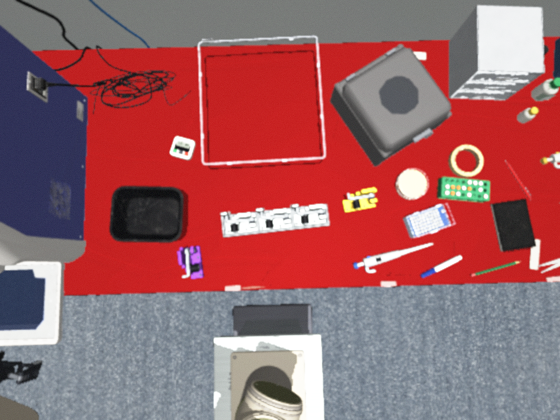

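View pics/side0.png

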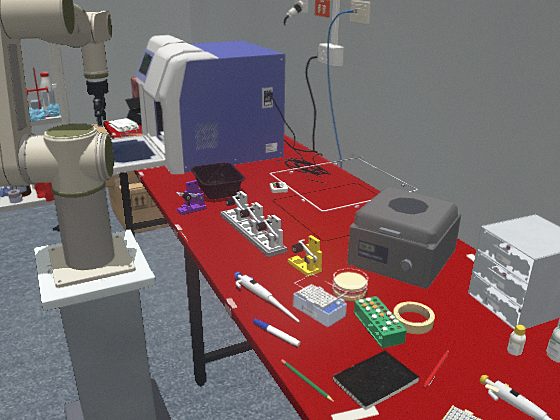

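Top view: purple look-alike at (190,262) and yellow at (360,200). The three grey tensioners in the stand are at (238,220), (275,218) and (313,214), and the tub is at (147,213). Stand yaw is about +7°. I'll swing over to the stand with the tool's y along the stand's x.

```bash
python3 -m handwheel '[[1,-3.6,-0.7,-0.4,0,0,0.06],[1,-3.6,-0.7,-0.4,0,0,0.06],[1,-3.6,-0.7,-0.4,0,0,0.06],[1,-3.6,-0.7,-0.4,0,0,0.06],[1,-3.6,-0.7,-0.4,0,0,0.06],[1,-3.6,-0.7,-0.4,0,0,0.06],[1,-3.6,-0.7,-0.4,0,0,0.06],[1,-3.6,-0.7,-0.4,0,0,0.06],[1,-3.6,-0.7,-0.4,0,0,0.06],[1,-3.6,-0.7,-0.4,0,0,0.06]]' 40
python3 -m handwheel '[[-1,-3.6,-0.7,-0.4,0,0,0.06],[-1,-3.6,-0.7,-0.4,0,0,0.06],[-1,-3.6,-0.7,-0.4,0,0,0.06],[-1,-3.6,-0.7,-0.4,0,0,0.06],[-1,-3.6,-0.7,-0.4,0,0,0.06],[-1,-3.6,-0.7,-0.4,0,0,0.06],[-1,-3.6,-0.7,-0.4,0,0,0.06],[-1,-3.6,-0.7,-0.4,0,0,0.06],[-1,-3.6,-0.7,-0.4,0,0,0.06],[-1,0,0,0,0,0,0.05]]'
python3 - <<'E'
from h import *
s=snapshot("wrist"); save(s,"wrist1",f=1.4); print(np.round(-np.array(s["R"]).T@s["t"]),np.round(s["R"],2).tolist())
for q in ["stand","tens_a_lug","tens_a_roller","nest_left","nest_middle","nest_right"]:
    for r in place_of(s,q)[:4]: print(q,np.round(r["location"],1),round(r["conf"],2),proj(s,r["location"]))
E
```

```text
time: 1.63
tool_pos: [428.1, 337.5, 262.4]
tcp_rot: [180.0, 0.0, 130.3]
ft_force: [1.1, 0.8, -0.9]
finger_gap: 85.5
grip_force: 0.0
time: 2.47
tool_pos: [515.8, 19.0, 299.1]
tcp_rot: [179.9, 0.2, 96.2]
ft_force: [-0.6, 0.3, 0.7]
finger_gap: 0.2
grip_force: 0.0
[507.  91. 452.] [[0.99, 0.11, 0.0], [0.1, -0.95, 0.28], [0.03, -0.28, -0.96]]
tens_a_roller [730.2 250.    2.2] 0.63 [468.    3.5]
tens_a_roller [469.7  84.3  65.3] 0.6 [246.2 118.4]
```

View pics/wrist1.png

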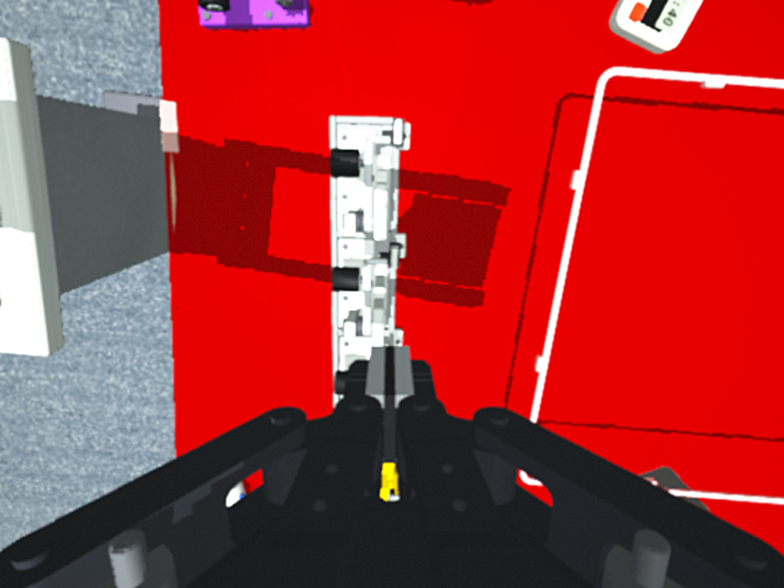

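The wrist view shows the rollers at (246,116), (246,198) and, partly hidden, (246,273) in native pixels. The gauge posts are on the right edge. I'll turn these into positions.

Run:
```python
from h import *
s=snapshot("wrist")
g=s["image"].max(2)[:,:]
m=(g<60).astype(np.uint8); m[:,:225]=0; m[:,275:]=0; m[:90]=0; m[225:]=0
n,l,st,c=cv2.connectedComponentsWithStats(m)
for i in range(1,n):
    if st[i,4]>60: print(st[i],c[i].round(1),ray(s,c[i],64),ray(s,c[i],70))
for r in trace(s,"tens_a_roller"): 
    p=np.argwhere(r["pixels"]).mean(0)[::-1]; print(r["conf"],p,ray(s,p,70))
t=snapshot("top")
for r in trace(t,"stand")[:1]:
    p=np.argwhere(r["pixels"])[:,::-1].astype(np.float32); print(cv2.minAreaRect(p)); [print(proj(t,ray(t,x,8))if 0 else ray(t,x,8)) for x in cv2.boxPoints(cv2.minAreaRect(p))]
```

```text
[237 113  20  19 353] [246.6 122.3] [468.7  87.2  64. ] [469.3  87.4  70. ]
[238 197  18  17 200] [245.8 204.1] [476.9 -14.6  64. ] [477.3 -12.9  70. ]
0.77 [154.83333333   6.29411765] [361.4 194.3  70. ]
0.75 [246.53758542 122.47835991] [469.2  87.2  70. ]
((274.1751403808594, 219.01824951171875), (25.522972106933594, 106.94430541992188), 83.41805267333984)
[523.4 138.5   8. ]
[ 552.4 -189.7    8. ]
[ 473.8 -195.5    8. ]
[445.3 130.2   8. ]
```

```bash
python3 -m handwheel '[[-1,1.45,-0.77,2,0,0,0.02],[-1,1.45,-0.77,3,0,0,0],[-1,1.45,-0.77,3.5,0,0,0],[-1,1.45,-0.77,3.5,0,0,0],[-1,1.45,-0.77,3.5,0,0,0],[-1,0,0,3,0,0,0],[-1,0,0,0,0,0,0],[-1,0,0,0,0,0,0],[-1,0,0,0,0,0,0]]'
python3 - <<'E'
from h import *
s=snapshot("wrist"); save(s,"wrist2",f=1.4); st=sense(); print(st["tool_pos"],st["tcp_rot"],st["ft_force"])
T=st["tool_pos"]; print(proj(s,[T[0],T[1],T[2]-17]),proj(s,[470,87,76]))
for q in ["nest_left","nest_middle","tens_a_lug","tens_a_roller"]:
    for r in place_of(s,q)[:4]: print(q,np.round(r["location"],1),round(r["conf"],2),proj(s,r["location"]))
E
```

```text
time: 3.77
tool_pos: [471.1, 93.4, 115.2]
tcp_rot: [179.9, 0.0, 95.5]
ft_force: [0.2, -0.4, -0.3]
finger_gap: -0.2
grip_force: 0.0
[471.75996812  93.27621964 115.92257285] [1.79771396e+02 6.76777236e-03 9.54888710e+01] [ 1.05440776 -0.97432492 -0.1623494 ]
[281.2 244.4] [277.2 239.3]
tens_a_lug [501.   52.8  88.7] 0.95 [319.1 298.8]
tens_a_roller [471.8  85.7  64.1] 0.95 [279.5 234.9]
tens_a_roller [357.  201.5  54.6] 0.68 [111.5  37.3]
```

View pics/wrist2.png

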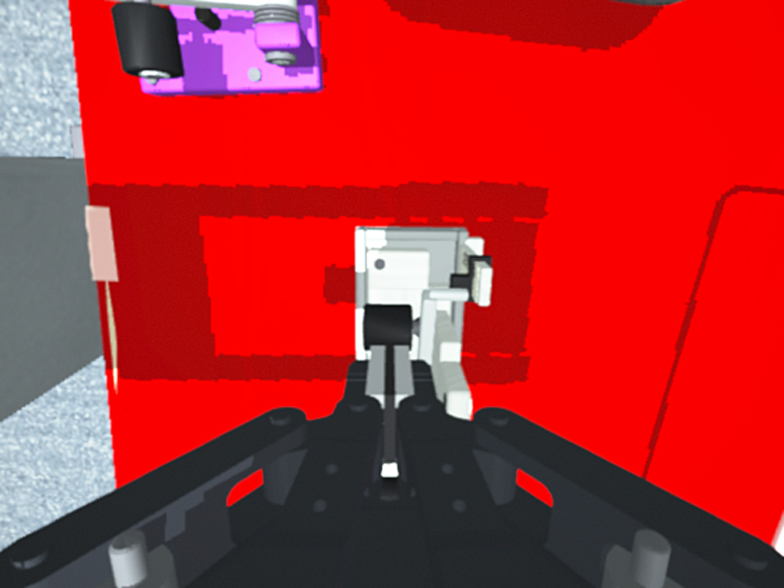

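Left roller is at native (277,233), with the fingers centred on it in x but about 6.5 mm too far left. I'll shift and descend to just above contact.

```bash
python3 -m handwheel '[[-1,-0.65,0,0.6,0,0,0],[-1,0,0,0.6,0,0,0],[-1,0,0,0.4,0,0,0],[-1,0,0,0.1,0,0,0],[-1,0,0,0,0,0,0],[-1,0,0,0,0,0,0]]'; for i in 1 2 3; do python3 -m handwheel '[[-1,0,0,0,0,0,0]]' | grep -E "pos|force" ; done
python3 -m handwheel '[[-1,0,0,0.1,0,0,0],[-1,0,0,0.1,0,0,0],[-1,0,0,0.1,0,0,0],[-1,0,0,0.1,0,0,0],[-1,0,0,0,0,0,0],[-1,0,0,0,0,0,0]]' | grep -E "pos|force";for i in 1 2; do python3 -m handwheel '[[-1,0,0,0,0,0,0]]' | grep -E "pos|ft_force" ; done
```

```text
time: 4.52
tool_pos: [470.1, 86.9, 95.8]
tcp_rot: [-180.0, -0.0, 95.5]
ft_force: [0.1, -0.1, -0.1]
finger_gap: -0.5
grip_force: 0.0
tool_pos: [470.4, 86.9, 96.2]
ft_force: [0.3, -0.1, 0.4]
grip_force: 0.0
tool_pos: [470.5, 87.0, 96.3]
ft_force: [-0.8, 0.3, -0.5]
grip_force: 0.0
tool_pos: [470.5, 86.9, 96.3]
ft_force: [-0.6, 0.4, -0.0]
grip_force: 0.0
tool_pos: [470.2, 86.9, 92.0]
ft_force: [-0.5, -0.0, 0.7]
grip_force: 0.0
tool_pos: [470.3, 86.9, 92.1]
ft_force: [-0.3, 0.3, 0.4]
tool_pos: [470.3, 86.9, 92.1]
ft_force: [0.5, -0.1, 0.6]
```

```bash
for i in 1 2 3; do python3 -m handwheel '[[-1,0,0,0.1,0,0,0],[-1,0,0,0,0,0,0],[-1,0,0,0,0,0,0]]' | grep -E "pos|ft_force"; python3 -m handwheel '[[-1,0,0,0,0,0,0]]' | grep -E "ft_force";done
```

```text
tool_pos: [470.2, 86.8, 91.0]
ft_force: [-0.5, 0.4, -0.6]
ft_force: [-0.7, -1.2, -1.3]
tool_pos: [470.2, 86.9, 90.0]
ft_force: [0.3, 0.4, -0.6]
ft_force: [0.4, 0.9, 0.1]
tool_pos: [470.3, 86.8, 89.0]
ft_force: [0.0, -0.4, -0.7]
ft_force: [-0.4, -0.0, -0.5]
```

```bash
for i in 1 2; do python3 -m handwheel '[[-1,0,0,0.1,0,0,0],[-1,0,0,0,0,0,0]]' | grep -E "pos|ft_force"; python3 -m handwheel '[[-1,0,0,0,0,0,0]]' | grep -E "ft_force";done
python3 - <<'E'
from h import *
s=snapshot("wrist"); save(s,"w3",(200,140,400,300),4)
E
```

```text
tool_pos: [470.2, 86.8, 87.9]
ft_force: [0.3, 0.2, -0.5]
ft_force: [-0.5, -0.2, -0.3]
tool_pos: [470.2, 86.9, 86.9]
ft_force: [0.6, 0.6, -0.8]
ft_force: [-0.2, -0.2, 0.4]
```

View pics/w3.png

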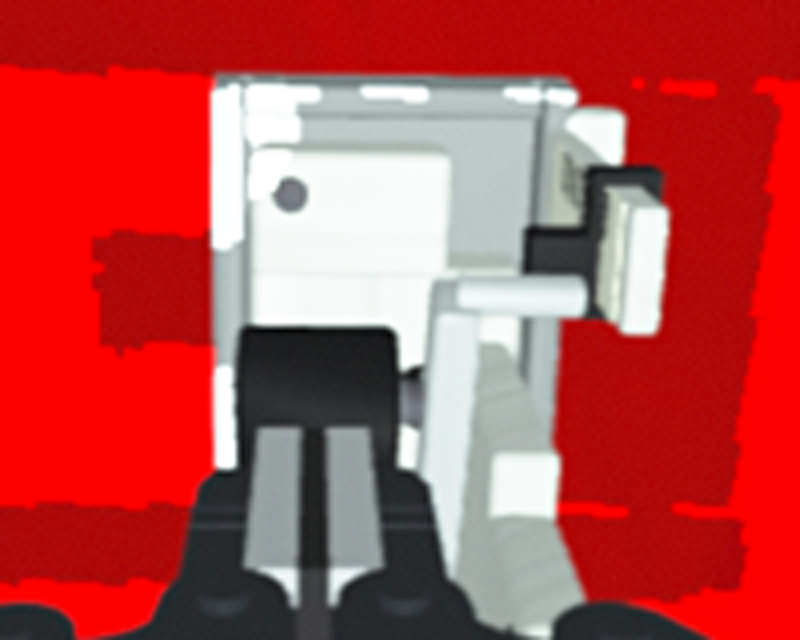

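Run:
```python
from h import *
s=snapshot("wrist")
c=lambda X:(proj(s,X)-[200,140])*4
print("cam",-np.array(s["R"]).T@s["t"])
for y in (75,87,98): print("tip y",y,c([471,y,70]),"z76",c([471,y,76]))
for y,z in ((98,64),(86,76),(86,64)): print("roller",y,z,c([471,y,z]))
for z in (66,70,74): print(ray(s,[200+320/4,140+325/4],z),ray(s,[200+315/4,140+425/4],z))
```

```text
cam [462.10468814 158.29132404 240.30348302]
tip y 75 [317.2 488. ] z76 [317.6 506.4]
tip y 87 [325.2 414.4] z76 [325.6 430.8]
tip y 98 [332.4 344.8] z76 [333.2 358.8]
roller 98 64 [332.  331.2]
roller 86 76 [324.8 437.2]
roller 86 64 [324.  405.2]
[469.   99.5  66. ] [469.8  83.4  66. ]
[468.9 100.8  70. ] [469.7  85.2  70. ]
[468.7 102.2  74. ] [469.5  86.9  74. ]
```

```bash
for i in 1 2 3; do python3 -m handwheel '[[-1,0,0,0.1,0,0,0],[-1,0,0,0,0,0,0]]' | grep -E "pos|ft_force"; python3 -m handwheel '[[-1,0,0,0,0,0,0]]' | grep -E "ft_force";done
python3 - <<'E'
from h import *
s=snapshot("wrist"); cv2.imwrite("pics/w4raw.png",s["image"][:,:,::-1])
a=cv2.imread("pics/w3.png",0); b=cv2.resize(cv2.cvtColor(s["image"][140:300,200:400],cv2.COLOR_RGB2GRAY),None,fx=4,fy=4,interpolation=cv2.INTER_CUBIC)
print("gap",sense()["finger_gap"]); cv2.imwrite("pics/w4.png",np.hstack([a[:,150:650][:,:400],b[:,150:550]]))
E
```

```text
tool_pos: [470.2, 86.8, 85.9]
ft_force: [-0.3, -0.0, -0.2]
ft_force: [-0.4, -0.1, 0.5]
tool_pos: [470.3, 86.8, 84.9]
ft_force: [-0.0, 0.8, 0.1]
ft_force: [-0.2, -0.2, 0.3]
tool_pos: [470.3, 86.8, 83.9]
ft_force: [0.2, 0.7, -1.0]
ft_force: [-0.2, 0.9, 0.3]
gap -0.03140213984435073
```

View pics/w4.png

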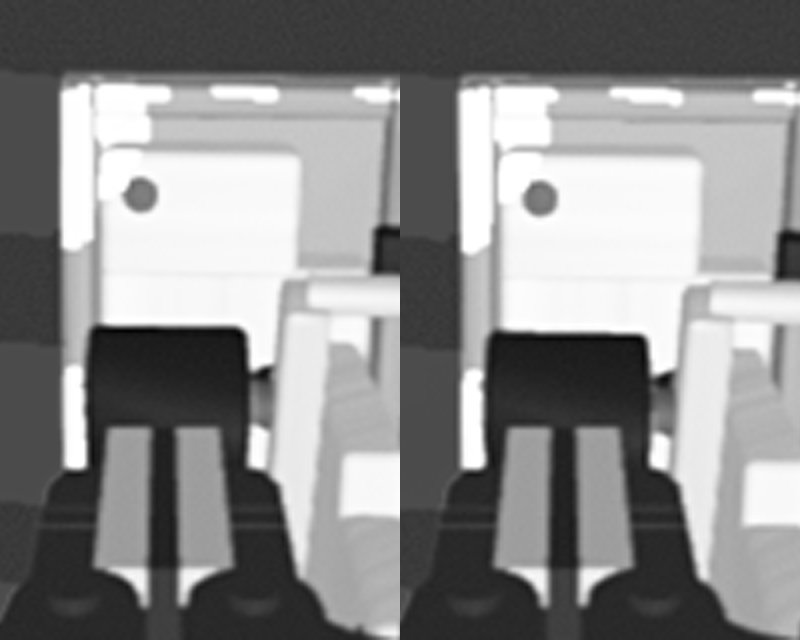

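Between the shots, 3 mm of descent moved the roller in the picture as a static object would, so there's no contact yet. The closed tips sit higher than I assumed. I'll keep stepping down.

```bash
for i in 1 2 3 4; do python3 -m handwheel '[[-1,0,0,0.1,0,0,0],[-1,0,0,0,0,0,0]]' | grep -E "pos|ft_force|time"; done
```

```text
time: 8.0
tool_pos: [470.2, 86.8, 82.9]
ft_force: [-0.3, 0.5, 1.2]
time: 8.17
tool_pos: [470.2, 86.8, 81.9]
ft_force: [-0.7, 0.3, -0.0]
time: 8.33
tool_pos: [470.2, 86.9, 80.9]
ft_force: [0.4, 0.2, -0.3]
time: 8.5
tool_pos: [470.2, 86.9, 79.9]
ft_force: [-0.3, -0.4, 0.2]
```

Run:
```python
from h import *
s=snapshot("wrist"); save(s,"w5",(180,120,380,270),4)
c=lambda X:((proj(s,X)-[180,120])*4).round()
st=sense(); print(st["tool_pos"],st["ft_force"],st["joint_pos"])
for r in place_of(s,"tens_a_roller")[:2]+place_of(s,"tens_a_lug")[:2]+place_of(s,"nest_left")[:1]: print(r["location"],r["conf"])
for z in (60,70,80,90): print(z,c([470,87,z]),c([470,98,z]))
```

```text
[470.21354184  86.86904754  79.9536865 ] [-0.06782835 -0.06562079  0.34579095] [ 4.31868023e+00 -4.77021940e+00  1.13038501e+02  2.17952633e-03
  7.17446328e+01 -1.18141309e+00]
[473.1, 84.9, 66.6] 0.72
60 [399. 486.] [406. 418.]
70 [399. 513.] [407. 441.]
80 [400. 544.] [408. 468.]
90 [400. 577.] [409. 497.]
```

View pics/w5.png

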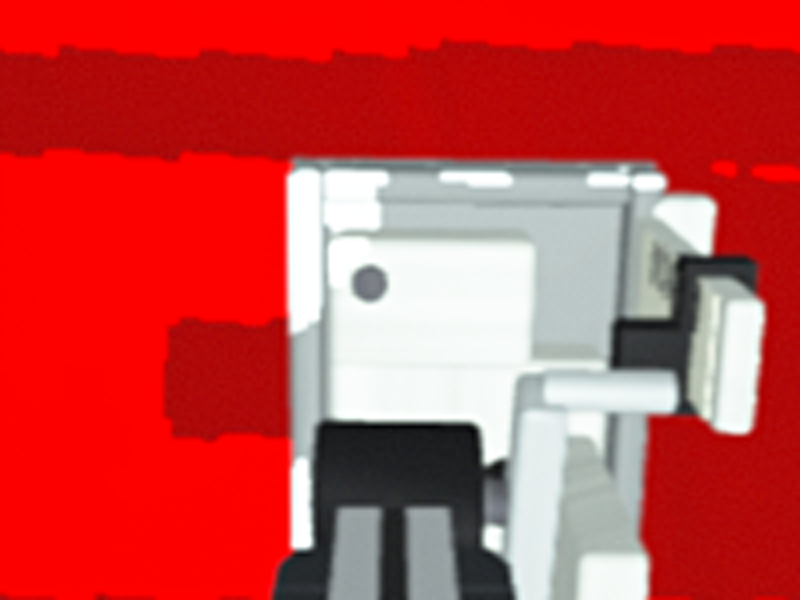

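```bash
for i in 1 2 3 4; do python3 -m handwheel '[[-1,0,0,0.1,0,0,0],[-1,0,0,0,0,0,0]]' | grep -E "pos|ft_force|time"; done
```

```text
time: 8.87
tool_pos: [470.2, 86.8, 78.9]
ft_force: [0.7, -0.1, 1.2]
time: 9.03
tool_pos: [470.2, 86.8, 77.9]
ft_force: [-0.7, -0.2, -0.5]
time: 9.2
tool_pos: [470.2, 86.8, 76.9]
ft_force: [0.3, -0.5, -0.2]
time: 9.37
tool_pos: [470.2, 86.8, 75.9]
ft_force: [-0.6, -0.4, -0.4]
```

```bash
for i in 1 2 3 4; do python3 -m handwheel '[[-1,0,0,0.1,0,0,0],[-1,0,0,0,0,0,0]]' | grep -E "pos|ft_force|time"; done
python3 - <<'E'
from h import *
s=snapshot("wrist"); g=s["image"].max(2).astype(int)
for u in (262,270,290,296): print(u,g[215:262,u].tolist())
E
```

```text
time: 9.53
tool_pos: [470.2, 86.8, 74.9]
ft_force: [-0.4, 0.4, -0.1]
time: 9.7
tool_pos: [470.2, 86.8, 73.9]
ft_force: [-0.0, 0.9, -0.2]
time: 9.87
tool_pos: [470.2, 86.9, 72.9]
ft_force: [0.3, -0.2, 0.4]
time: 10.03
tool_pos: [470.2, 86.8, 71.9]
ft_force: [0.3, -0.4, 0.1]
262 [223, 225, 224, 226, 227, 225, 224, 224, 224, 223, 224, 224, 227, 216, 142, 53, 21, 27, 32, 32, 31, 32, 32, 31, 37, 36, 39, 40, 43, 44, 47, 47, 48, 46, 46, 48, 49, 47, 49, 50, 53, 56, 57, 58, 63, 67, 76]
270 [250, 252, 252, 251, 252, 252, 251, 251, 251, 251, 251, 251, 254, 255, 199, 66, 19, 25, 30, 30, 30, 33, 33, 33, 32, 34, 36, 38, 39, 38, 37, 79, 153, 166, 162, 163, 162, 161, 163, 160, 162, 161, 163, 162, 160, 162, 162]
290 [246, 250, 250, 250, 249, 249, 249, 249, 249, 249, 249, 249, 251, 254, 230, 100, 19, 26, 29, 29, 29, 29, 32, 32, 32, 34, 33, 34, 35, 33, 34, 76, 151, 166, 165, 165, 165, 163, 163, 164, 162, 165, 163, 162, 162, 162, 161]
296 [245, 249, 250, 249, 249, 249, 249, 249, 249, 249, 249, 249, 250, 253, 236, 105, 17, 24, 30, 30, 30, 32, 31, 31, 34, 33, 34, 35, 34, 35, 34, 37, 39, 38, 42, 42, 44, 47, 46, 49, 53, 50, 45, 43, 44, 44, 43]
```

```bash
for i in 1 2 3 4; do python3 -m handwheel '[[-1,0,0,0.1,0,0,0],[-1,0,0,0,0,0,0]]' | grep -E "pos|ft_force|time"; done
python3 - <<'E'
from h import *
s=snapshot("side"); st=sense();T=st["tool_pos"]
print(proj(s,T),proj(s,[T[0],T[1],T[2]-17]),proj(s,[T[0],T[1],T[2]+54]),proj(s,[470,87,76]),proj(s,[470,87,64]))
save(s,"side2",(180,150,300,240),6)
E
```

```text
time: 10.25
tool_pos: [470.3, 86.9, 70.9]
ft_force: [-0.0, 0.4, 0.2]
time: 10.42
tool_pos: [470.2, 86.8, 69.9]
ft_force: [0.1, 0.1, -0.5]
time: 10.58
tool_pos: [470.2, 86.8, 68.9]
ft_force: [-1.0, 0.6, -0.4]
time: 10.75
tool_pos: [470.2, 86.9, 67.9]
ft_force: [-0.8, -0.1, -0.5]
[229.6 200.4] [229.8 205.1] [229.1 185.3] [229.4 198.2] [229.6 201.5]
```

View pics/side2.png

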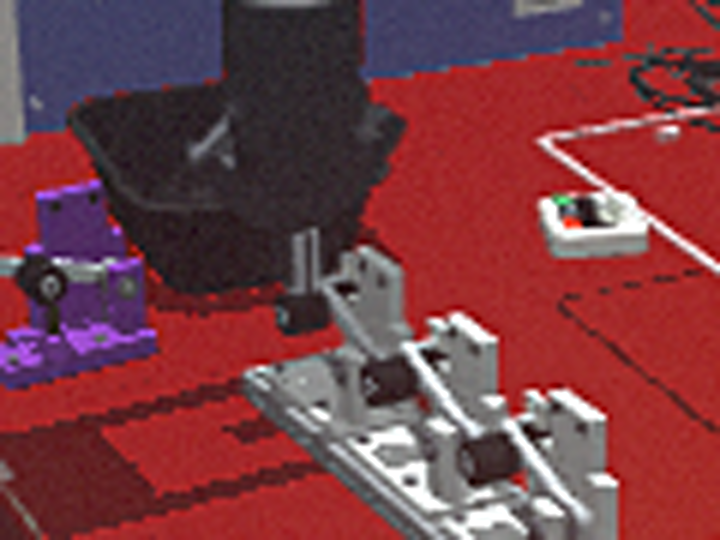

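Side view: the closed tips, at crop (305,295), sit right at the left roller's top. Shut, the tips reach less far ahead than 17 mm. I'll continue in fine steps.

```bash
for i in 1 2 3; do python3 -m handwheel '[[-1,0,0,0.1,0,0,0],[-1,0,0,0,0,0,0]]' | grep -E "pos|ft_force|time"; done
```

```text
time: 10.97
tool_pos: [470.2, 86.9, 66.9]
ft_force: [-0.0, -0.9, 1.2]
time: 11.13
tool_pos: [470.4, 86.9, 66.3]
ft_force: [-1.8, -0.2, 4.1]
time: 11.3
tool_pos: [470.4, 86.9, 65.2]
ft_force: [-1.8, -0.1, 5.0]
```

Contact at TCP z ≈ 66.5 with a jump to 4 N, so the left spring looks sound. I'll press to about 7.5–8 N.

```bash
python3 -m handwheel '[[-1,0,0,0.1,0,0,0],[-1,0,0,0.1,0,0,0],[-1,0,0,0,0,0,0]]' | grep -E "pos|ft_force|time";python3 -m handwheel '[[-1,0,0,0.1,0,0,0],[-1,0,0,0,0,0,0]]' | grep -E "pos|ft_force|time"; python3 -m handwheel '[[-1,0,0,0,0,0,0]]' | grep -E "pos|ft_force|time"
```

```text
time: 11.55
tool_pos: [470.4, 86.9, 63.3]
ft_force: [-2.3, -0.5, 6.4]
time: 11.72
tool_pos: [470.4, 86.9, 62.4]
ft_force: [-3.1, 0.3, 6.4]
time: 11.8
tool_pos: [470.5, 86.9, 62.5]
ft_force: [-2.3, -0.3, 6.9]
```

```bash
python3 -m handwheel '[[-1,0,0,0.06,0,0,0],[-1,0,0,0,0,0,0],[-1,0,0,0,0,0,0]]' | grep -E "pos|ft_force|time"; python3 -m handwheel '[[-1,0,0,-0.5,0,0,0],[-1,0,0,-1.5,0,0,0],[-1,0,0,-2,0,0,0],[-1,-3.5,-0.05,0,0,0,0],[-1,-3.5,-0.05,0,0,0,0],[-1,-3.45,0,0,0,0,0],[-1,0,0,1.5,0,0,0],[-1,0,0,1.2,0,0,0],[-1,0,0,0.5,0,0,0],[-1,0,0,0.2,0,0,0],[-1,0,0,0,0,0,0]]'| grep -E "pos|ft_force|time"
python3 - <<'E'
from h import *
s=snapshot("wrist"); st=sense()
print(st["tool_pos"],st["ft_force"])
for r in place_of(s,"tens_a_roller")+place_of(s,"tens_a_lug"): print(r["location"],r["conf"])
save(s,"w6",f=1.4)
t=snapshot("top")
for k in (0,): print([ (np.round(r["location"],1),round(r["conf"],2)) for r in place_of(t,"rider_left")])
E
```

```text
time: 12.05
tool_pos: [470.5, 86.9, 61.9]
ft_force: [-2.6, -0.4, 7.6]
time: 12.97
tool_pos: [478.4, -16.3, 66.6]
ft_force: [0.5, -0.7, 2.0]
[478.93876847 -16.31596558  67.22800298] [ 0.27315571 -0.07478867  0.45339698]
[473.5, 86.8, 66.8] 0.85
[502.5, 53.9, 88.0] 0.72
[469.8, 84.2, 68.5] 0.6Traceback (most recent call last):
  File "<stdin>", line 7, in <module>
ValueError: it knows: nest_left, nest_middle, nest_right, pipette, stand, tens_a_lug, tens_a_roller, tens_b_lug, tens_b_roller, tens_c_lug, tens_c_roller, timer, tip_box, tub
```

```bash
python3 - <<'E'
from h import *
s=snapshot("wrist"); g=s["image"].max(2).astype(int)
print(g[235,245:315].tolist()); print(g[215:250,280].tolist())
print(sense()["ft_force"])
E
python3 -m handwheel '[[-1,0,0,0.1,0,0,0],[-1,0,0,0,0,0,0],[-1,0,0,0,0,0,0]]' | grep -E "pos|ft_force|time";python3 -m handwheel '[[-1,0,0,0.1,0,0,0],[-1,0,0,0,0,0,0]]' | grep -E "pos|ft_force|time"; python3 -m handwheel '[[-1,0,0,0,0,0,0]]' | grep -E "pos|ft_force|time"
```

```text
[245, 245, 246, 246, 231, 181, 154, 164, 168, 163, 113, 46, 20, 25, 25, 26, 25, 24, 25, 26, 28, 24, 25, 25, 24, 27, 24, 25, 26, 25, 26, 26, 25, 25, 27, 27, 25, 27, 25, 26, 25, 25, 26, 25, 23, 24, 27, 24, 26, 25, 24, 25, 23, 16, 45, 141, 224, 243, 242, 241, 243, 241, 217, 162, 148, 176, 201, 217, 223, 224]
[232, 239, 239, 240, 239, 238, 239, 239, 239, 239, 238, 238, 239, 242, 242, 164, 52, 15, 23, 23, 27, 28, 24, 28, 27, 26, 27, 31, 28, 29, 27, 32, 42, 41, 36]
[-0.08445571  0.64071408  0.1879809 ]
time: 13.47
tool_pos: [479.7, -17.2, 66.8]
ft_force: [0.8, -0.3, 0.4]
time: 13.63
tool_pos: [479.7, -17.3, 65.7]
ft_force: [1.1, -0.4, 1.7]
time: 13.72
tool_pos: [479.7, -17.3, 65.7]
ft_force: [0.9, 0.6, 2.1]
```

```bash
for i in 1 2 3; do python3 -m handwheel '[[-1,0,0,0.1,0,0,0],[-1,0,0,0,0,0,0],[-1,0,0,0,0,0,0]]' | grep -E "pos|ft_force|time"; done
```

```text
time: 13.97
tool_pos: [479.6, -17.3, 64.6]
ft_force: [2.3, 0.3, 1.1]
time: 14.22
tool_pos: [479.6, -17.3, 63.6]
ft_force: [2.0, -0.6, 1.9]
time: 14.47
tool_pos: [479.5, -17.3, 62.6]
ft_force: [1.7, 0.0, 2.8]
```

```bash
for i in 1 2 3 4; do python3 -m handwheel '[[-1,0,0,0.1,0,0,0],[-1,0,0,0.1,0,0,0],[-1,0,0,0,0,0,0]]' | grep -E "pos|ft_force|time"; done
```

```text
time: 14.72
tool_pos: [479.5, -17.2, 60.5]
ft_force: [2.8, -1.0, 3.2]
time: 14.97
tool_pos: [479.5, -17.3, 58.5]
ft_force: [2.3, 0.7, 5.1]
time: 15.22
tool_pos: [479.6, -17.3, 56.6]
ft_force: [1.5, 0.5, 6.0]
time: 15.47
tool_pos: [479.6, -17.3, 54.7]
ft_force: [2.2, -0.0, 6.3]
```

```bash
python3 -m handwheel '[[-1,0,0,0.1,0,0,0],[-1,0,0,0.1,0,0,0],[-1,0,0,0,0,0,0]]' | grep -E "pos|ft_force|time";python3 -m handwheel '[[-1,0,0,0.05,0,0,0],[-1,0,0,0,0,0,0]]' | grep -E "pos|ft_force|time"; python3 -m handwheel '[[-1,0,0,-1,0,0,0],[-1,0,0,-2,0,0,0],[-1,0,0,-2,0,0,0],[-1,-3.5,-0.05,0,0,0,0],[-1,-3.5,-0.05,0,0,0,0],[-1,-3.45,0,0,0,0,0],[-1,0,0,1.5,0,0,0],[-1,0,0,1.2,0,0,0],[-1,0,0,0.6,0,0,0],[-1,0,0,0,0,0,0],[-1,0,0,0,0,0,0]]'| grep -E "pos|ft_force|time"
python3 - <<'E'
from h import *
s=snapshot("wrist"); save(s,"w7",f=1.4);g=s["image"].max(2).astype(int)
print(g[235,245:315].tolist()); print(g[215:250,280].tolist())
E
```

```text
time: 15.72
tool_pos: [479.6, -17.3, 52.8]
ft_force: [1.4, -0.4, 8.2]
time: 15.88
tool_pos: [479.7, -17.3, 52.4]
ft_force: [1.3, 0.0, 6.2]
time: 16.8
tool_pos: [487.5, -120.2, 68.3]
ft_force: [0.1, 0.4, 0.3]
[249, 248, 249, 248, 250, 248, 220, 164, 157, 163, 163, 166, 167, 151, 99, 40, 17, 17, 20, 19, 18, 17, 17, 15, 16, 18, 19, 16, 16, 18, 18, 15, 17, 16, 18, 15, 15, 17, 17, 16, 17, 16, 16, 15, 15, 16, 16, 18, 13, 18, 19, 14, 18, 15, 15, 16, 28, 103, 204, 244, 244, 243, 243, 243, 243, 238, 196, 149, 161, 190]
[240, 237, 232, 238, 241, 242, 242, 242, 242, 241, 241, 241, 241, 241, 241, 242, 244, 246, 168, 54, 15, 22, 26, 25, 28, 27, 29, 27, 28, 30, 28, 31, 43, 43, 37]
```

View pics/w7.png

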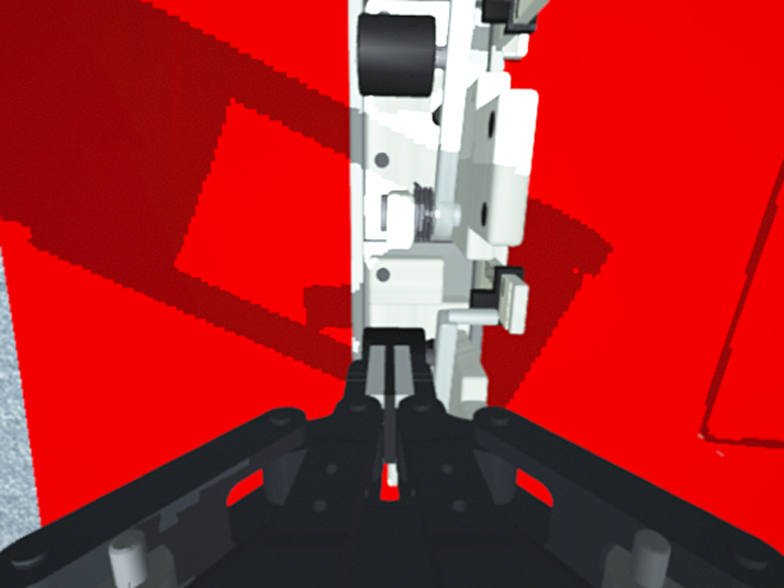

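Wrist view: right roller at native (280,245) under the fingers. The middle tensioner, its lug at (360,120) native, sprang back up. I'll shift 2 mm and press the right one.

```bash
python3 -m handwheel '[[-1,-0.2,0.1,0,0,0,0],[-1,0,0,0.1,0,0,0],[-1,0,0,0.1,0,0,0],[-1,0,0,0,0,0,0]]' | grep -E "pos|ft_force|time"; for i in 1 2 3; do python3 -m handwheel '[[-1,0,0,0.1,0,0,0],[-1,0,0,0,0,0,0],[-1,0,0,0,0,0,0]]' | grep -E "pos|ft_force|time"; done
```

```text
time: 17.18
tool_pos: [489.6, -123.1, 67.0]
ft_force: [0.2, -0.4, -0.4]
time: 17.43
tool_pos: [489.8, -123.4, 66.4]
ft_force: [-2.1, -1.0, 3.7]
time: 17.68
tool_pos: [489.7, -123.4, 65.2]
ft_force: [-1.0, 0.1, 5.1]
time: 17.93
tool_pos: [489.7, -123.4, 64.2]
ft_force: [-2.1, 0.3, 4.9]
```

```bash
python3 -m handwheel '[[-1,0,0,0.1,0,0,0],[-1,0,0,0.1,0,0,0],[-1,0,0,0,0,0,0],[-1,0,0,0,0,0,0]]' | grep -E "pos|ft_force|time"; python3 -m handwheel '[[-1,0,0,-1,0,0,0],[-1,0,0,-2,0,0,0],[0,0,0,-2,0,0,0],[0,2.36,0.97,0,0,0,0],[0,2.36,0.97,0,0,0,0],[0,2.36,0.97,0,0,0,0],[0,0,0,0,0,0,0],[0,0,0,0,0,0,0],[0,0,0,0,0,0,0]]'
python3 - <<'E'
from h import *
s=snapshot("wrist"); save(s,"w8",f=1.4)
for r in place_of(s,"tens_a_lug"): print(r["location"],r["conf"],proj(s,r["location"]))
for q in ("top","side"):
    t=snapshot(q); print(q,[(np.round(r["location"],1),round(r["conf"],2)) for r in place_of(t,"tens_a_lug")+place_of(t,"tub")])
E
```

```text
time: 18.27
tool_pos: [489.8, -123.4, 62.4]
ft_force: [-2.2, -0.7, 7.6]
time: 19.02
tool_pos: [511.5, -50.1, 111.9]
tcp_rot: [-180.0, 0.0, 95.5]
ft_force: [0.2, -0.9, -0.1]
finger_gap: 42.6
grip_force: 0.0
[502.9, 51.5, 89.7] 0.75 [282.8  56.1]
[480.1, -16.8, 58.5] 0.75 [238.2 172.6]
top [(array([390.2, 237.6,  83.7]), 0.85), (array([503.2,  53.1,  85.8]), 0.66), (array([ 567. , -303.5,   79.9]), 0.56), (array([ 482.3, -490. ,    3.9]), 0.5), (array([518.4, 343.7,  -2.4]), 0.97)]
side [(array([ 562.9, -307. ,   81.3]), 0.87), (array([392.6, 237.3,  80.5]), 0.64), (array([501. ,  49.1,  89.7]), 0.57), (array([521.7, 338.6,   4.3]), 0.94)]
```

View pics/w8.png

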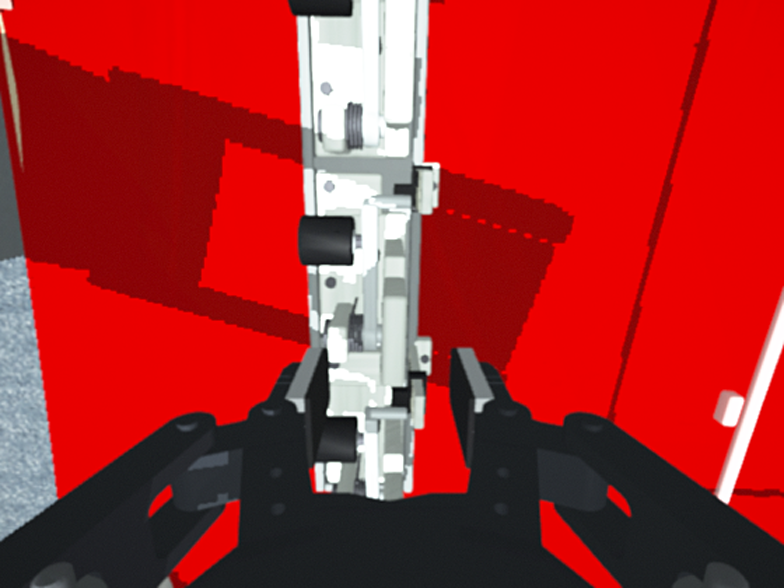

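Wrist view: middle lug between native (282,200) and (282,275), slightly right of the midpoint of the fingers (native 279,250). It belongs to the middle tensioner, the tired one (contact at 2 N, sank 14 mm at about 7 N). The left and right ones started at 4 N. Purple and yellow stay out of it.

Run:
```python
from h import *
s=snapshot("wrist")
for u,v in ((275,200),(290,200),(282.5,202),(282.5,273)): print(u,v,ray(s,(u,v),102))
for X in ([512,-50,102],[512,-30,102],[512,-70,102]): print(X,proj(s,X))
T=sense()["tool_pos"]
for z in (-17,0,10,20): print(z,proj(s,[T[0],T[1]+11,T[2]+z]),proj(s,[T[0],T[1],T[2]+z]))
g=s["image"].max(2).astype(int); g2=s["image"].min(2).astype(int)
for v in (215,230,245,260): print(v,g2[v,255:315].tolist())
print(g2[190:285,282].tolist())
t=snapshot("top")
r=trace(t,"tub")[0]; p=np.argwhere(r["pixels"])[:,::-1].astype(np.float32); 
print([ray(t,x,68).tolist() for x in cv2.boxPoints(cv2.minAreaRect(p))])
```

```text
275 200 [506.1 -22.2 102. ]
290 200 [514.2 -21.4 102. ]
282.5 202 [510.3 -22.9 102. ]
282.5 273 [514.5 -65.7 102. ]
[512, -50, 102] [280.9 247.9]
[512, -30, 102] [284.4 214.6]
[512, -70, 102] [277.6 279.2]
-17 [281.9 226.2] [280.1 243.6]
0 [282.3 237. ] [280.3 255.9]
10 [282.6 244.4] [280.5 264.4]
20 [283.  252.8] [280.7 273.9]
215 [189, 217, 220, 207, 188, 183, 186, 190, 188, 189, 189, 191, 181, 173, 200, 227, 224, 185, 168, 192, 208, 217, 221, 222, 222, 224, 222, 221, 220, 221, 222, 221, 217, 206, 189, 154, 120, 123, 133, 138, 139, 140, 135, 97, 34, 3, 0, 2, 2, 3, 3, 5, 7, 1, 8, 6, 4, 4, 3, 3]
230 [66, 64, 64, 82, 139, 176, 188, 188, 187, 185, 187, 190, 184, 168, 179, 205, 211, 188, 181, 196, 209, 216, 220, 221, 222, 222, 222, 220, 220, 220, 220, 218, 211, 198, 169, 128, 114, 130, 138, 141, 139, 134, 118, 65, 18, 3, 1, 3, 6, 0, 6, 5, 4, 4, 6, 6, 3, 5, 4, 6]
245 [94, 73, 67, 88, 148, 183, 186, 182, 182, 184, 187, 188, 184, 163, 145, 142, 144, 159, 183, 201, 212, 216, 219, 220, 219, 220, 220, 219, 217, 217, 217, 211, 204, 191, 162, 129, 121, 132, 138, 138, 160, 202, 227, 232, 230, 22
[... 208 characters left out ...]
3, 214, 213, 208, 197, 171, 133, 111, 102, 111, 130, 141, 137, 136, 132, 142, 179, 212, 220, 220, 221, 225, 228, 215, 157, 53, 0, 4, 2, 5, 5, 4]
[229, 229, 228, 229, 228, 231, 224, 174, 135, 133, 135, 134, 137, 136, 139, 139, 138, 140, 138, 137, 148, 174, 195, 210, 219, 221, 221, 220, 221, 220, 221, 222, 222, 222, 221, 222, 222, 221, 221, 221, 220, 221, 219, 220, 221, 221, 219, 219, 219, 218, 220, 219, 218, 219, 219, 219, 218, 219, 219, 217, 218, 216, 216, 216, 216, 216, 215, 215, 215, 215, 214, 212, 213, 216, 214, 214, 214, 213, 212, 212, 212, 211, 213, 213, 206, 156, 62, 12, 15, 24, 31, 34, 27, 32, 30]
[[604.1, 454.9, 68.0], [598.2, 239.9, 68.0], [433.2, 239.4, 68.0], [439.1, 450.8, 68.0]]
```

```bash
python3 -m handwheel '[[0,0.1,0,2,0,0,0],[0,0,0,1.5,0,0,0],[0,0,0,0.8,0,0,0],[0,0,0,0.3,0,0,0],[0,0,0,0,0,0,0]]' | grep -E "pos|ft_force|time"; python3 -m handwheel '[[-1,0,0,0,0,0,0],[-1,0,0,0,0,0,0],[-1,0,0,0,0,0,0],[-1,0,0,0,0,0,0],[-1,0,0,0,0,0,0]]' 50
```

```text
time: 19.98
tool_pos: [511.0, -48.9, 65.3]
ft_force: [0.8, -0.0, 0.8]
time: 20.4
tool_pos: [512.6, -49.1, 67.0]
tcp_rot: [179.9, 0.0, 95.5]
ft_force: [0.6, -0.4, 3.8]
finger_gap: 9.0
grip_force: 53.8
```

Gripped at 9 mm. Lifting straight out.

```bash
python3 -m handwheel '[[-1,0,0,-0.3,0,0,0],[-1,0,0,-0.5,0,0,0],[-1,0,0,-1,0,0,0],[-1,0,0,-1.5,0,0,0],[-1,0,0,-2,0,0,0],[-1,0,0,-2,0,0,0],[-1,0,0,-2,0,0,0],[-1,0,0,-2,0,0,0],[-1,0,0,-1.2,0,0,0],[-1,0,0,0,0,0,0],[-1,0,0,0,0,0,0]]'
python3 - <<'E'
from h import *
s=snapshot("wrist");print([(np.round(r["location"],1),round(r["conf"],2)) for r in place_of(s,"tens_a_lug")])
t=snapshot("side");print([(np.round(r["location"],1),round(r["conf"],2)) for r in place_of(t,"tens_a_roller")+place_of(t,"tens_a_lug")])
E
```

```text
time: 21.32
tool_pos: [511.8, -49.1, 191.4]
tcp_rot: [180.0, 0.0, 95.5]
ft_force: [0.6, 0.0, -4.0]
finger_gap: 8.9
grip_force: 52.9
[(array([501.3,  52.9,  89.3]), 0.85)]
[(array([361.5, 200.2,  58.6]), 0.62), (array([ 530.2, -272. ,   59.6]), 0.56), (array([471.1,  84.8,  65.1]), 0.37), (array([390.1, 235.9,  80.9]), 0.68), (array([ 562.1, -304.8,   78.7]), 0.66)]
```

```bash
python3 -m handwheel '[[-1,1.5,0.5,0,0,0,0],[-1,3,0.5,0,0,0,0],[-1,3.6,0.52,0,0,0,0],[-1,3.6,0.52,0,0,0,0],[-1,3.6,0.52,0,0,0,0],[-1,3.6,0.52,0,0,0,0],[-1,3.6,0.52,0,0,0,0],[-1,3.6,0.52,0,0,0,0],[-1,3.6,0.52,0,0,0,0],[-1,3.6,0.52,0,0,0,0],[-1,2.6,0.52,0,0,0,0],[-1,1.3,0.52,0,0,0,0]]'
python3 -m handwheel '[[-1,0,0,0,0,0,0],[-1,0,0,0,0,0,0],[-1,0,0,0,0,0,0]]'
python3 - <<'E'
from h import *
for n in ("wrist","top","side"):
    s=snapshot(n);print(n,[(np.round(r["location"],1),round(r["conf"],2)) for r in place_of(s,"tub")+place_of(s,"tens_a_lug")])
E
```

```text
time: 22.57
tool_pos: [536.3, 330.7, 189.6]
tcp_rot: [-179.9, -0.0, 95.7]
ft_force: [-0.1, -0.5, -3.5]
finger_gap: 9.2
grip_force: 52.8
time: 22.82
tool_pos: [537.3, 326.4, 190.0]
tcp_rot: [-179.9, 0.1, 95.5]
ft_force: [0.7, -0.1, -3.7]
finger_gap: 8.9
grip_force: 52.7
wrist []
top [(array([520.5, 341.7,  -1.2]), 0.95), (array([501.6,  54.5,  86.4]), 0.88), (array([ 566.5, -302.2,   80.8]), 0.6), (array([383.8, 236.6,  82.8]), 0.59), (array([ 525.5, -152.7,   92.9]), 0.54)]
side [(array([519.9, 342.1,   2. ]), 0.9), (array([727.2, 252. ,  -4.7]), 0.73), (array([387. , 239.2,  78.3]), 0.72), (array([540.4, 327.4, 210.5]), 0.68), (array([497.9,  48.6,  87.3]), 0.63), (array([ 563.9, -305.5,   76.8]), 0.6)]
```

```bash
python3 -m handwheel '[[-1,0,0,1.5,0,0,0],[-1,0,0,2.5,0,0,0],[-1,0,0,2.5,0,0,0],[-1,0,0,2.5,0,0,0],[-1,0,0,1.5,0,0,0],[-1,0,0,0.8,0,0,0],[-1,0,0,0.4,0,0,0],[-1,0,0,0.3,0,0,0],[-1,0,0,0,0,0,0],[-1,0,0,0,0,0,0]]' | grep -E "pos|ft_force|time"; for i in 1 2 3; do python3 -m handwheel '[[-1,0,0,0.2,0,0,0],[-1,0,0,0,0,0,0]]' | grep -E "pos|ft_force|time";done
```

```text
time: 24.1
tool_pos: [538.6, 327.7, 72.5]
ft_force: [0.9, -0.1, -3.6]
time: 24.27
tool_pos: [538.2, 327.5, 69.8]
ft_force: [-0.3, 0.2, -3.6]
time: 24.43
tool_pos: [537.7, 327.2, 67.0]
ft_force: [0.1, 0.8, -3.3]
time: 24.6
tool_pos: [537.5, 327.1, 64.6]
ft_force: [-0.3, -1.2, -3.2]
```

```bash
for i in 1 2 3; do python3 -m handwheel '[[-1,0,0,0.1,0,0,0],[-1,0,0,0,0,0,0]]' | grep -E "pos|ft_force|time";done
```

```text
time: 24.77
tool_pos: [537.6, 327.1, 63.7]
ft_force: [0.2, 0.1, -3.6]
time: 24.93
tool_pos: [537.9, 327.3, 63.1]
ft_force: [0.7, 0.0, -3.4]
time: 25.1
tool_pos: [538.1, 327.3, 63.0]
ft_force: [-1.8, -1.5, 3.2]
```

Seated on the tub floor. Releasing and retreating.

```bash
python3 -m handwheel '[[-0.5,0,0,0,0,0,0],[-0.3,0,0,0,0,0,0],[0,0,0,0,0,0,0],[0,0,0,0,0,0,0],[0,0,0,-0.5,0,0,0],[0,0,0,-1.5,0,0,0],[0,0,0,-3,0,0,0],[0,0,0,-3,0,0,0],[0,0,0,-3,0,0,0],[0,0,0,-3,0,0,0],[0,0,0,0,0,0,0]]'
python3 -m handwheel '[[0,-3,-3,-2,0,0,0],[0,-3,-3,-2,0,0,0],[0,-3,-3,-2,0,0,0],[0,-3,-2,0,0,0,0],[0,-1,0,0,0,0,0],[0,0,0,0,0,0,0],[0,0,0,0,0,0,0]]'
python3 - <<'E'
from h import *
for n in ("top","side","wrist"):
    s=snapshot(n);print(n,[(q,np.round(r["location"],1).tolist(),round(r["conf"],2)) for q in("tub","tens_a_lug","tens_a_roller") for r in place_of(s,q) if r["conf"]>.3]);save(s,n+"_end")
E
```

```text
time: 26.02
tool_pos: [541.0, 328.9, 210.9]
tcp_rot: [179.4, -0.2, 95.5]
ft_force: [0.4, 0.0, 2.0]
finger_gap: 42.7
grip_force: 0.0
time: 26.6
tool_pos: [450.1, 198.2, 255.7]
tcp_rot: [179.9, -0.0, 95.4]
ft_force: [0.6, 0.1, 0.1]
finger_gap: 42.6
grip_force: 0.0
top [('tens_a_lug', [567.1, -300.4, 80.7], 0.73), ('tens_a_lug', [502.8, 53.8, 86.0], 0.6), ('tens_a_roller', [471.9, 89.5, 68.2], 0.61), ('tens_a_roller', [359.2, 202.7, 58.1], 0.57), ('tens_a_roller', [532.2, -272.9, 61.3], 0.47)]
side [('tub', [521.9, 338.9, 4.3], 0.68), ('tens_a_lug', [563.3, -308.0, 80.3], 0.71), ('tens_a_lug', [391.4, 238.2, 81.4], 0.58), ('tens_a_roller', [529.0, -274.5, 58.3], 0.44), ('tens_a_roller', [474.4, 82.7, 67.4], 0.41), ('tens_a_roller', [356.7, 201.1, 57.4], 0.36)]
wrist [('tens_a_lug', [500.3, 52.3, 89.7], 0.68), ('tens_a_lug', [388.5, 240.1, 88.4], 0.57), ('tens_a_roller', [358.4, 200.5, 54.9], 0.94), ('tens_a_roller', [468.6, 86.6, 67.5], 0.83)]
```

Run:
```python
from h import *
for n in ("top","side"):
    im=cv2.imread(f"pics/{n}_end.png"); s=snapshot(n)
    L=[537,327]; 
    for nm,X in (("lugtop",[537,327,98]),("lugtop y+20",[535,347,98]),("y-20",[539,307,98]),("roller",[503,359,60]),("base -x",[493,340,16])): print(n,nm,proj(s,X))
    c=proj(s,[519,342,50]).astype(int); g=im[c[1]-14:c[1]+15,c[0]-20:c[0]+22].max(2)
    print(c); print("\n".join("".join(" .:-=+*#%@"[v*10//256] for v in row) for row in g))
```

```text
top lugtop [149.  206.1]
top lugtop y+20 [142. 207.]
top y-20 [156.  205.2]
top roller [142.  219.5]
top base -x [153.  223.9]
[148 214]<stdin>:7: RuntimeWarning: overflow encountered in scalar multiply
Traceback (most recent call last):
OverflowError: Python integer 256 out of bounds for uint8
```

Run:
```python
from h import *
for n in ("top","side"):
    im=cv2.imread(f"pics/{n}_end.png"); s=snapshot(n)
    for nm,X in (("lugtop",[537,327,98]),("lugbot",[537,327,18])): print(n,nm,proj(s,X))
    c=proj(s,[519,342,50]).astype(int); g=im[c[1]-18:c[1]+16,c[0]-20:c[0]+22].min(2).astype(int)
    print(c); print("\n".join("".join(" .:-=+*#%@"[v*10//256] for v in row) for row in g))
```

```text
top lugtop [149.  206.1]
top lugbot [157.3 209.4]
[148 214]
%%%%%%%%%**%%%%#+#%@@@%*+#*-..........    
%%%%%%%%%**%%%@%**%@@@%#+**=:...........  
%%%%%%%%%#*%%@%%#*%@@@@#++*+:.............
%%%%%%%%%#*#%@@@%*#%@@@%*+#*-.............
%%%%%%%%%%#*%@@@%**%@@@@#+#*=::...........
%%%%%%%%%%#*%@@@%*+%@@@@%+*#+-:...........
%%%%%@%%@%%*#%@@@*+#@@@@%*+#*-............
%%%@%@@@@@%**%@@@%+*%@@@@#+#*-:...........
%@@@@@@@@@%*+%@@@%*+%@@@@%+**=:...........
@@@@@@@@@@%*+#@@@@#*%@@@@%*+*+-...........
@@@@@@@@@@@#**%@@@%*#%@@@%#+++=:.........:
@@@@@@@@@@@%#*%@@@@#*%@@@@#++*+-..........
@@@@@@@@@@@@#*#@@@@#*%@@@@%++**-:.........
@@@@@@@@@@@@%##%@@@%*#%@@@%#++*=:.........
@@@@@@@@@@@@@#*%@@@@**%@@@@%+=++-.........
@@@@@@@@@@@@@%*%@@@@#+#%@@@%+=++=:........
@@@@@@@@@@@@@%*#@@@@%++%@@@%*==*+-........
@@@@@@@@@@@@@%**%@@@@*+%@@@@%+=+*=:.......
@@@@@@@@@@@@@%#*%@@@@*+%@@@@%+-=*+-:......
@@@@@@@@@@@@%%%#%@@@@%+#@@@@%#=-+*=:......
@@@@@@@@%%%%%%%##%@@@%**%@@@@#+-=*+-......
@@@@@%%%%%%%%%%%#%@@@@#*%@@@@%+--++-:.....
@@%%%%%%%%%%%%%%#%@@@@%*#@@@@%*=-===:.....
%%%%%%%%%%%%%%%%##%@@@@#*%@@@@#+--==-:....
%%%%%%%%
[... 1245 characters left out ...]
@...........
::.... ......... ....-+@*=-==++:.... .....
..:........ .......  :-*@*=====:..........
 .:................-@@@+*@#==+=: ........ 
 ............ ......+%@*:=@#=++: .. ......
. .::........   .-..==+=-=#*+++-....:::...
. ..::.. ..::**@@@=-=-+=-:--::............
.....:.:.-@-+@@@@*=+:::........ ..........
... ....::==-----... ........  ..  .......
..............     .  ........ .... ......
.    .. .. ..   ... ...... .............. 
... .. .. . ........ .....................
.:-... ... .. ..... ........ ......... ...
..... ...... .. ........ ............ ....
.... .............. ......................
.... ................. . ....... . ...    
....  ..... . ...... ....  ........... -#%
```

The side view shows the lug top at about (222,166), as predicted for standing upright on the tub floor, so I'm handing in.

```bash
python3 -c "
from bench import hand_in
print(hand_in())"
```

```text
the job is handed in; nothing more can be done
None
```

I pressed all three rollers to about 7–8 N. The middle tensioner was the tired one and now stands upright in the black tub. The left and right ones are sound and still in their nests. I judged this from force and roller travel, without reading the riders on the gauge posts. The job is handed in at about 27 s of robot time, with no verdict shown.

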